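# Fit the power pack and arm the display table

## Task

Bring the display table to life: lift the black power pack out of the white charging dock by its narrow ends, stand it on the cork pad, let go, take it again by its broad faces and lower it (do not drop it) fully home in the blue power bay, upright, and let go. Only then lift the red safety cover of the grey switch box well open, flip the toggle beneath it all the way over to the green side, and lower the cover gently until it is fully shut over the toggle. Leave the other things on the bench where they are.

Things in the scene. Friction and masses are not known exactly. Their poses are not given: they have to be found in the camera images.
- pack_center (a point): Centre (half-way up) of the loose power pack: upright black box with a yellow band, 64 mm long (its x), 42 mm thick (its y), 90 mm tall (z), about 0.35 kg. Narrow ends face its +-x, broad faces +-y; a half turn about z makes no difference. It starts upright in the dock, its axes along the dock's.
- dock_floor (a point): White charging dock, fixed (place and yaw vary): centre of its floor, where the pack stands, 12 mm above the bench; z up. Base 100 (x) x 86 (y) mm. Two cheeks 50 mm long, 12 mm thick, inner faces 25 mm from the centre on +-y, cover the pack's broad faces up to 2 mm above its top, so here it can be held only by its narrow ends (+-x, open).
- bay_floor (a point): Blue power bay, fixed (place and yaw vary): centre of its floor, 12 mm above the bench; z up. Base 104 (x) x 92 (y) mm. The pack stands here, length along x, either way round. End walls 60 mm wide, 12 mm thick, as high as the seated pack (90 mm), inner faces 38 mm from the centre on +-x; kerbs 10 mm high, inner faces 28 mm out on +-y. So here it can be held only by its broad faces.
- pad_top (a point): Centre of the top of the square cork pad, 130 x 130 mm, 3 mm thick, fixed to the bench (place and yaw vary). The pack is stood on it for the change of grip, in any yaw.
- panel_hinge (a point): Middle of the cover's hinge line on the grey switch box (fixed, place and yaw vary), 56 mm above the bench. Its axes are the box's: x from the box's front to its back, y along the hinge line (to the left seen from the front), z up. Box 180 (x) x 150 (y) x 50 mm high, its centre 60 mm in front (-x) of this point.
- cover (a joint): Angle of the red safety cover: 0 shut, 1.9 rad its stop wide open, growing as its front is lifted up and over to the back. Let go below about 0.45 rad it sinks gently shut (damped), from about 0.55 to 1.6 it stays, beyond that it may sink to the open stop; light (under 1 N at the fin). A shell open below and behind, 100 (x) x 80 (y) x 53 mm high, in front of the hinge line.
- cover_grip (a point): Grip point on the cover's yellow fin, which juts 50 mm from the middle of its front, 12 mm thick (y), 30 mm high; the point is 20 mm from the fin's end. At cover angle q it lies -130 cos q + 36 sin q mm along the box's x and 130 sin q + 36 cos q mm up from the hinge point. Pinched along y, the fin can turn between upright fingers.
- toggle (a joint): Angle of the toggle lever: about 0 (0 to 0.1) at the start, leaning 0.5 rad to the box's +y (red mark, off); 1.0 fully over, leaning 0.5 rad to -y (green mark, on). Friction only (0.05 N m), it stays where it is left.
- toggle_tip (a point): Centre of the toggle's white ball tip (diameter 16 mm). The lever pivots about an axis along the box's x, at a point 50 mm in front (-x) of the hinge point and 4 mm below it, 42 mm from the ball's centre; it can be reached from above once the cover is open.
- tin: Bystander: closed paint tin, diameter 80, 90 mm high; origin under its centre.
- glue: Bystander: glue bottle, diameter 56, 160 mm high; origin under its centre.
- puck: Bystander: upright black cylinder, diameter 64, 75 mm high; origin under its centre.
- tape: Bystander: blue tape roll lying flat, diameter 90, 24 mm high; origin under its centre.
- offcut: Bystander: wood off-cut 110 x 35 x 20 mm high; origin under its centre.
- driver: Bystander: screwdriver 160 mm long, lying along its x; origin under it.
- brush: Bystander: hand brush lying along its x; origin under it.

How it is judged (in metres and radians):
On the way, in this order (a step that is already met when the one before it is completed fails the run):
1. the pack stands upright on the cork pad, let go (horizontal distance between pack_center and pad_top below 0.05 m and z of pack_center in the frame of pad_top between 0.04 and 0.049 m and angle between pack_center's own z axis and vertical below 0.08 rad and linear speed of pack below 0.02 m/s and contact force between the fingers and pack below 0.2 N), for 0.15 s.
2. the pack stands fully home in the blue bay, let go (x of pack_center in the frame of bay_floor between -0.009 and 0.009 m and y of pack_center in the frame of bay_floor between -0.009 and 0.009 m and z of pack_center in the frame of bay_floor between 0.04 and 0.049 m and angle between pack_center's own z axis and vertical below 0.08 rad and linear speed of pack below 0.02 m/s and contact force between the fingers and pack below 0.2 N), for 0.15 s.
3. the cover is lifted well open (more than 1.2 rad) with the toggle still off (value of joint cover above 1.2 rad and value of joint toggle below 0.5 rad), for 0.05 s.
4. the toggle is fully over to the green side with the cover still open (value of joint toggle above 0.88 rad and value of joint cover above 0.8 rad), for 0.1 s.
5. the cover is shut with the toggle on (value of joint cover below 0.06 rad and value of joint toggle above 0.88 rad), for 0.1 s.
At the end, for the whole second after the job is handed in: The pack stands still and upright (within 0.08 rad) on the floor of the blue bay, its centre within 9 mm of the bay's middle along each of the bay's axes; the toggle is over to the green side (joint above 0.88 of 1.0 rad); the red cover is shut (below 0.06 rad) and still (all of step 5 and x of pack_center in the frame of bay_floor between -0.009 and 0.009 m and y of pack_center in the frame of bay_floor between -0.009 and 0.009 m and z of pack_center in the frame of bay_floor between 0.04 and 0.049 m and angle between pack_center's own z axis and vertical below 0.08 rad and linear speed of pack below 0.02 m/s and velocity of joint cover between -0.05 and 0.05 rad/s); the robot touches nothing.
It fails at once if the pack is dropped (falls freely faster than 0.7 m/s) (contact force between the fingers and pack below 0.2 N and linear speed of pack above 0.7 m/s).
It fails at once if the pack falls over (tilts more than 0.9 rad) (angle between pack_center's own z axis and vertical above 0.9 rad).
It fails at once if the cover is slammed (closes faster than 4 rad/s) (velocity of joint cover below -4 rad/s).
It fails at once if a bystander (paint tin, glue bottle, round puck, tape roll, wood off-cut, screwdriver or brush) is moved more than 30 mm (distance of any of tin, glue, puck, tape, offcut, driver, brush from where it was at the start of the episode above 0.03 m).
It also fails if it takes over 72 s, if anything falls off the work surface, if the arm or the gripper's body presses on something with over 40 N, if the wrist force passes 120 N, or if a joint passes its speed limit or range.

## Robot

A 6-joint arm with a two-finger parallel gripper is mounted at the origin on the work surface. World frame = base frame: x ahead of the robot, y to its left, z up, the work surface at z = 0. Lengths are in m, angles in degrees, forces in N, time in s.
With the tool pointing down it reaches from about 0.25 to 0.725 m from the base axis. Payload 9.7 kg.
Tool frame: the origin (TCP) lies midway between the tips of the shut fingers; the grasp point (between the pads) lies 19 mm behind it; x points along the fingers, y is the direction in which the jaws open and shut, and the axes are right-handed (so a half turn about x gives the same grasp; the last joint's range is limited). The gripper opens to 85 mm and grips with 20 to 120 N. Pads are 22 mm wide; open, the fingers measure 114 mm over their backs; the gripper's body (76 mm by 85 mm) begins 54 mm behind the grasp point. The pads swing forward as they close: fully open they stand 13 mm farther back than shut.
Start: joints at [71.849, 4.979, 10.078, 95.1, 0, 90], TCP at [0.171, 0.523, 0.231] pointing down, gripper open.
Joint ranges: [-179.16, 179.16], [-48.56, 103.87], [-65.8, 70.77], [-126.05, 130.52], [-82.76, 87.17], [-180, 180]. Speed limits (degrees/s): [127.2, 127.2, 147.25, 180, 180, 180].

## Interface

Orientations are given as [roll, pitch, yaw] about the fixed x, y, z axes, in that order (R = Rz(yaw) Ry(pitch) Rx(roll)).
In Python, from workcell import bot, cams gives the robot as it stands.
- The arm moves only by the tool apply_moves, never from a script. Its argument "commands" is a list of rows, each a list of 5 numbers: the shift along the tool's x, y, z in m, then the turn about the tool's x in rad, then the opening, from -1 (shut) to 1 (fully open). In form: [[tx, ty, tz, roll, hand], ...]. A call has 1 to 12 rows; each row is the pose to reach, as a shift and turn from the pose measured when the call began, along the tool's axes at that moment; what a row does not reach only later rows make up. A row lasts 1/10 s, in which the tool goes at most 50 mm and 8.59 degrees, less where a joint would pass 70% of its speed; a pose out of reach is approached as far as the arm can. A call with a gripper value outside its range is refused whole. The fingers move at their own pace and stop on an object; "newtons" is the grip in N (left out, the last holds). Time passes only in rows, so rows that repeat a pose let the fingers close. It gives the time, the measured TCP pose, the force and the opening at its end, in the units of the state.
- bot.get_obs(): the state, without advancing time (a new reading comes with each control period).
- cams.camera(name): name is "scene" or "top" or "wrist"; returns a dict with "frame" (420x560x3 uint8, blue, green, red), "depth" (420x560 float32, m along the optical axis (not along the pixel's ray), 0 where there is no reading), "camera_matrix" (3x3 intrinsics, pixels), "R" (3x3) and "t" (3): a world point X has camera coordinates R X + t; the wrist camera has in their place "mount" (4x4, takes a point from camera to tool coordinates, whose origin is the TCP and whose axes are the tool frame's). Camera axes: x right, y down, z forward; pixel columns grow to the right and rows downward; lengths in m; the calibration is good to about 2 mm. The wrist camera is an equidistant fisheye: a pixel r from the principal point sees the ray r / f radians off the axis. A picture is of the moment at which its call begins: read the wrist's pose just before it.
- bot.job_done(): hands the job in, once; it reports no verdict.
Trained networks look in the newest picture that a camera, given by its name, has taken for a name from the list of things; names that differ only in an ending like _2 or _b are one class to them, and where a whole thing is asked for, a point or a joint stands for the part that bears it (a point fixed in the world has none). Each returns a list of dicts, best first, with "confidence" (0 to 1); they miss things now and then, are a little off and sometimes report something else, mostly with a low value. They report only what shows in the picture. A call takes as long as a camera call.
- cams.spot_in(name, camera): "rect" ([left, top, right, bottom] in pixels, round what is visible of it).
The state is a dict: "time": time; "q": joint angles; "qd": joint speeds; "joint_efforts": joint torques, N m; "ee_pos": TCP position; "tcp_rot": TCP orientation; "wrist_force": force on the tool from outside, world axes, zero at the start; "torque": the same for the moment, N m; "opening": finger opening in m.
Only numpy, scipy, OpenCV 4.12 (cv2) and the standard library are available. Lean on these libraries where they do the work, as an engineer would, in place of code of your own. Each camera call takes 0.05 s, during which the arm holds its last target. There are 200 camera calls.

## Working session

There is one attempt and no reset: what is moved stays moved. The work goes in short steps, Python scripts to look and compute and a tool call to move; the robot and the scene stay as the last step left them, time stands still between calls to the robot, and variables do not carry over. Pictures are saved under pics/ and viewed, about 8 in all and at most 12, crops included, and the job is handed in when it is done.

Besides the shell and the picture viewer there is one more tool, called after "Emit:" as name(argument=value, ...) on one line, values as JSON. apply_moves: Moves the arm, as the interface text tells. Its arguments: {"type":"object","properties":{"commands":{"type":"array"},"newtons":{"type":"number"}},"required":["commands"]}

```bash
ls; mkdir -p pics; python3 - <<'E'
from workcell import bot,cams
import cv2,numpy as np
o=bot.get_obs();print(o)
for n in("scene","top"):
    c=cams.camera(n);cv2.imwrite(f"pics/{n}1.png",c["frame"]);np.savez(f"pics/{n}1.npz",**c)
    print(n,c["camera_matrix"],c["R"],c["t"])
    for k in["pack_center","dock_floor","bay_floor","pad_top","panel_hinge","cover","cover_grip","toggle","tin","glue","puck","tape","offcut","driver","brush"]:
        try:r=cams.spot_in(k,n)
        except Exception as e:r=str(e)[:60]
        print(k,[( [round(float(v)) for v in d["rect"]],round(d["confidence"],2)) for d in r[:2]] if not isinstance(r,str) else r)
E
```

```text
pics
{'time': 0.0, 'q': array([ 7.18490510e+01,  5.01373525e+00,  1.00352058e+01,  9.50975169e+01,
       -1.61643110e-03,  8.99993139e+01]), 'qd': array([-0.1514047 , -0.01501559,  0.08750112, -0.05462595,  0.01554386,
       -0.0011583 ]), 'joint_efforts': array([-8.07915385e-04, -5.20388818e+01,  4.64803541e+01,  1.65053486e-02,
       -4.34803997e-05,  1.30787822e-05]), 'ee_pos': array([0.17128021, 0.52243295, 0.2305645 ]), 'tcp_rot': array([ -88.78299862,   89.92393648, -106.93326049]), 'wrist_force': array([0.40253852, 0.17154385, 0.32983175]), 'torque': array([ 0.02119687,  0.02169293, -0.02152176]), 'opening': 0.08537998112309042}
scene [[531.30489692   0.         292.609031  ]
 [  0.         531.30489692 199.40000304]
 [  0.           0.           1.        ]] [[ 0.46915894  0.883108   -0.00318508]
 [ 0.75398228 -0.40243231 -0.51919068]
 [-0.45978322  0.24118146 -0.8546525 ]] [-0.25691101 -0.38147856  1.43945265]
pack_center [([116, 212, 146, 266], 0.61)]
dock_floor [([108, 213, 161, 270], 0.59)]
bay_floor [([375, 93, 434, 160], 0.72)]
pad_top [([218, 209, 283, 262], 0.89)]

[... 861 characters left out ...]
 179, 258, 242], 0.62)]
bay_floor [([117, 227, 166, 277], 0.95)]
pad_top [([286, 190, 352, 254], 0.75)]
panel_hinge [([200, 168, 273, 246], 0.59)]
cover [([213, 177, 257, 240], 0.75)]
cover_grip [([218, 179, 258, 240], 0.59), ([267, 255, 307, 290], 0.31)]
toggle [([198, 128, 274, 146], 0.7), ([139, 143, 181, 181], 0.58)]
tin [([141, 142, 178, 184], 0.62), ([359, 263, 374, 326], 0.43)]
glue [([371, 136, 403, 170], 0.86)]
puck [([288, 115, 315, 147], 0.65), ([370, 138, 400, 170], 0.43)]
tape [([269, 255, 307, 289], 0.96), ([288, 114, 314, 148], 0.73)]
offcut []
driver [([269, 258, 306, 289], 0.64), ([361, 277, 374, 326], 0.57)]
brush [([268, 255, 309, 289], 0.72), ([197, 127, 276, 148], 0.63)]
```

```bash
python3 - <<'E'
import cv2
a=cv2.imread("pics/top1.png");cv2.imwrite("pics/v1.png",cv2.resize(a[100:340,90:460],None,fx=2.16,fy=2.16,interpolation=3))
a=cv2.imread("pics/scene1.png");cv2.imwrite("pics/v2.png",cv2.resize(a[80:350,95:475],None,fx=2.1,fy=2.1,interpolation=3))
E
```

```text
(no output)
```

View pics/v1.png

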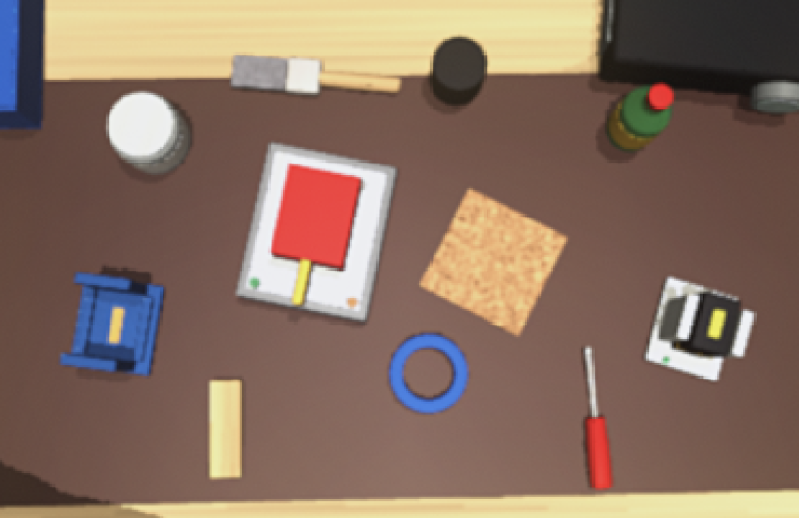

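View pics/v2.png

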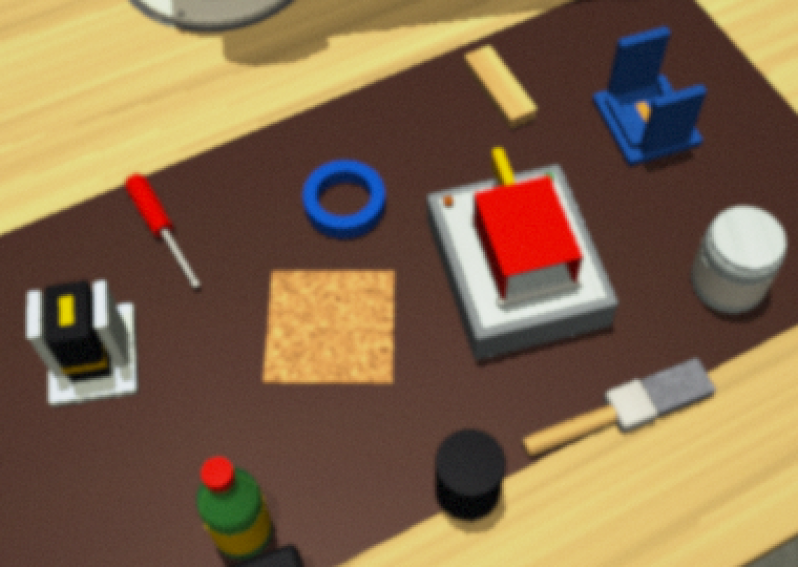

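```bash
cat > h.py <<'E'
import numpy as np,cv2
def cloud(c):
    d=c["depth"];K=c["camera_matrix"];v,u=np.mgrid[:d.shape[0],:d.shape[1]]
    P=np.stack([(u-K[0,2])/K[0,0]*d,(v-K[1,2])/K[1,1]*d,d],-1)
    return (P-c["t"])@c["R"],d>0
def rect(P):
    r=cv2.minAreaRect((P[:,:2]*1000).astype(np.float32));return [np.round(x,1) for x in r]
E
python3 - <<'E'
from h import *
for n in("top","scene"):
    c=np.load(f"pics/{n}1.npz");W,ok=cloud(c);hsv=cv2.cvtColor(c["frame"],cv2.COLOR_BGR2HSV).astype(int)
    H,S,V=hsv[...,0],hsv[...,1],hsv[...,2];x,y,z=W[...,0],W[...,1],W[...,2]
    from_=lambda cx,cy,r:ok&(np.hypot(x-cx,y-cy)<r)
    K=c["camera_matrix"]
    def cen(name,m):
        P=W[m]; 
        if len(P)<8: print(n,name,len(P));return
        print(n,name,len(P),*rect(P),"z",np.round(np.percentile(P[:,2],[5,50,95])*1000))
    # rough centres from top pixels
    if n=="top":
        C={}
        for k,(u,v) in dict(pack=(421,250),bay=(143,251),pad=(318,221),box=(236,207),puck=(302,132),tin=(157,160),glue=(387,152),tape=(288,272),off=(194,299),drv=(367,295),brush=(235,134)).items():
            C[k]=W[v,u];print(k,np.round(W[v,u],3))
    P=C["pack"];m=from_(P[0],P[1],.08)
    cen("dock+pack top",m&(z>.092));cen("cheek",m&(z>.09)&(V>140)&(S<60));cen("packtop black",m&(z>.092)&(z<.112)&(V<90));cen("dockall",m&(z>.006)&(z<.02));cen("label",m&(z>.09)&(H>18)&(H<36)&(S>150))
    P=C["bay"];m=from_(P[0],P[1],.09)
    cen("bay top",m&(z>.085));cen("bay all",m&(z>.006)); cen("bay label",m&(H>8)&(H<30)&(S>80)&(z>.004)&(z<.03))
    P=C["pad"];cen("pad",from_(P[0],P[1],.1)&(H>8)&(H<25)&(S>80)&(V>120))
    P=C["box"];m=from_(P[0],P[1],.14)
    cen("box",m&(z>.035)&(z<.06)&(S<60));cen("cover",m&(z>.095)&((H<8)|(H>172))&(S>150));cen("fin",m&(H>20)&(H<35)&(S>150)&(z>.06))
E
```

```text
pack [ 0.47  -0.335  0.101]
bay [0.483 0.334 0.018]
pad [ 0.552 -0.104  0.005]
box [0.578 0.097 0.106]
puck [ 0.765 -0.064  0.077]
tin [0.696 0.286 0.091]
glue [ 0.699 -0.258  0.128]
tape [ 0.425 -0.025 -0.002]
off [0.363 0.208 0.016]
drv [ 0.365 -0.218  0.024]
brush [0.777 0.104 0.021]
top dock+pack top 773 [ 470.8 -332.8] [75.7 64.3] 73.8 z [ 97. 102. 107.]
top cheek 214 [ 469.3 -332.8] [74.7 50. ] 72.3 z [100. 104. 108.]
top packtop black 420 [ 472.4 -326.8] [63.9 64.1] 71.7 z [ 95. 101. 106.]
top dockall 557 [ 470.4 -335.2] [153.2 143.3] 82.5 z [ 7. 12. 16.]
top label 0
top bay top 295 [485.1 335.1] [ 60.9 100. ] 81.1 z [ 93. 102. 105.]
top bay all 1673 [486.2 336.6] [161.9 166.7] 31.8 z [  8.  14. 103.]
top bay label 66 [486.  334.9] [11.8 35.2] 87.2 z [ 9. 12. 17.]
top pad 2888 [ 536.4 -102.7] [180.9 170.4] 62.5 z [-2.  3.  7.]
top box 2732 [586.7 100.9] [150.3 180.5] 77.6 z [46. 50. 55.]
top cover 1381 [595.2  97.3] [77.  98.8] 77.8 z [105. 109. 113.]
top fin 25 [523.8 109.7] [ 7.4 47.1] 84.1 z [ 99. 106. 108.]
scene dock+pack top 988 [ 473.2 -333. ] [74.4 67.2] 72.6 z [ 95. 101. 104.]
scene cheek 290 [ 470.2 -332.1] [74.5 51.7] 72.3 z [ 99. 102. 105.]
scene packtop black 542 [ 472.3 -335.6] [46.4 67.2] 73.2 z [ 94. 100. 103.]
scene dockall 626 [ 471.4 -332.5] [ 86.6 101.3] 71.8 z [ 7. 11. 17.]
scene label 134 [ 470.8 -333.7] [17.  36.6] 72.4 z [ 98. 101. 104.]
scene bay top 408 [487.  334.5] [ 61.7 104. ] 80.6 z [ 86.  99. 103.]
scene bay all 2043 [485.8 334.4] [ 94.5 106.9] 81.1 z [  9.  38. 101.]
scene bay label 29 [477.2 336.6] [10.3 26.2] 71.9 z [ 7. 11. 14.]
scene pad 3360 [ 551.4 -103.3] [135.  137.8] 61.5 z [-2.  2.  5.]
scene box 3048 [587.7 100.2] [150.9 182.6] 77.6 z [42. 49. 54.]
scene cover 1618 [597.   97.5] [ 80.1 102.9] 77.7 z [104. 108. 110.]
scene fin 119 [522.9 114.6] [13.2 45.9] 77.0 z [ 92. 105. 108.]
```

```bash
cat >> h.py <<'E'
from scipy.spatial.transform import Rotation as Ro
def rel(x,y,z,jaw):
    from workcell import bot
    o=bot.get_obs();R=Ro.from_euler("xyz",o["tcp_rot"],degrees=True).as_matrix()
    d=R.T@(np.array([x,y,z])-o["ee_pos"]);a=np.degrees(np.arctan2(R[1,1],R[0,1]))
    r=[(-(jaw-a)+90+k)%360-180 for k in(90,270)]
    print("t",round(o["time"],2),"pos",o["ee_pos"].round(4),"jaw",round(a,1),"down",R[:,0].round(3),"q",o["q"].round(1),"F",o["wrist_force"].round(1),"open",round(o["opening"],4))
    print("shift",d.round(4),"roll rad",np.radians(r).round(3))
E
python3 -c "
from h import *
rel(.4705,-.333,.2,-17.7)"
```

```text
t 1.6 pos [0.1713 0.5226 0.2313] jaw 71.8 down [ 0. -0. -1.] q [71.8  5.  10.1 95.1 -0.  90. ] F [ 0.2  0.  -0.5] open 0.0857
shift [ 0.0313 -0.7198  0.5508] roll rad [ 1.563 -1.579]
```

Emit:
apply_moves(commands=[[0.0, -0.72, 0.55, 1.56, 1], [0.0, -0.72, 0.55, 1.56, 1], [0.0, -0.72, 0.55, 1.56, 1], [0.0, -0.72, 0.55, 1.56, 1], [0.0, -0.72, 0.55, 1.56, 1], [0.0, -0.72, 0.55, 1.56, 1], [0.0, -0.72, 0.55, 1.56, 1], [0.0, -0.72, 0.55, 1.56, 1], [0.0, -0.72, 0.55, 1.56, 1], [0.0, -0.72, 0.55, 1.56, 1], [0.0, -0.72, 0.55, 1.56, 1], [0.0, -0.72, 0.55, 1.56, 1]])

```text
time: 2.8
ee_pos: [0.369, -0.0462, 0.2317]
tcp_rot: [106.4, 89.9, -1.3]
wrist_force: [1.3, 1.2, -0.3]
opening: 0.0856
```

```bash
python3 -c "
from h import *
rel(.4705,-.333,.2,-17.7)"
```

```text
t 2.8 pos [ 0.369  -0.0462  0.2317] jaw -17.7 down [ 0.001 -0.    -1.   ] q [ -7.1 -19.2 -11.6  97.5   0.  100.5] F [ 1.3  1.2 -0.3] open 0.0856
shift [0.0318 0.1838 0.2425] roll rad [ 0.    -3.141]
```

Emit:
apply_moves(commands=[[0.03, 0.184, 0.2425, 0, 1], [0.03, 0.184, 0.2425, 0, 1], [0.03, 0.184, 0.2425, 0, 1], [0.03, 0.184, 0.2425, 0, 1], [0.03, 0.184, 0.2425, 0, 1], [0.03, 0.184, 0.2425, 0, 1], [0.03, 0.184, 0.2425, 0, 1], [0.03, 0.184, 0.2425, 0, 1], [0.03, 0.184, 0.2425, 0, 1]])

```text
time: 3.7
ee_pos: [0.4705, -0.3324, 0.2021]
tcp_rot: [119.7, 89.9, 12.0]
wrist_force: [0.8, 0.6, 0.3]
opening: 0.0854
```

```bash
python3 -c "
from h import *
rel(.4705,-.333,.056,-17.7)
from workcell import cams
c=cams.camera('wrist');np.savez('pics/w1.npz',**c);cv2.imwrite('pics/w1.png',c['frame']);print(c['mount'].round(3))"
```

```text
t 3.7 pos [ 0.4705 -0.3324  0.2021] jaw -17.7 down [ 0.001  0.    -1.   ] q [-35.3   8.   10.1  92.1   0.1  72.4] F [0.8 0.6 0.3] open 0.0854
shift [1.461e-01 1.000e-04 7.000e-04] roll rad [ 0.    -3.141]
[[ 0.001 -0.277  0.961 -0.142]
 [ 1.    -0.    -0.001 -0.001]
 [ 0.     0.961  0.277 -0.07 ]
 [ 0.     0.     0.     1.   ]]
```

View pics/w1.png

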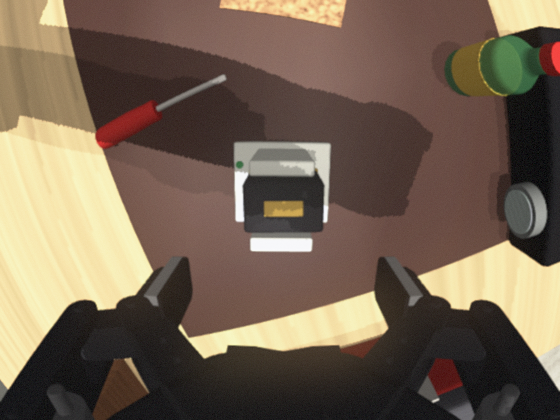

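The wrist picture shows the pack label at (283, 209), on the jaws' midline (fingertips at 188 and 378), so the alignment is good. I'll go down and grip.

Emit:
apply_moves(commands=[[0.05, 0, 0.0005, 0, 1], [0.1, 0, 0.0005, 0, 1], [0.125, 0, 0.0005, 0, 1], [0.145, 0, 0.0005, 0, 1], [0.145, 0, 0.0005, 0, 1], [0.145, 0, 0.0005, 0, 0.2], [0.145, 0, 0.0005, 0, 0], [0.145, 0, 0.0005, 0, 0], [0.145, 0, 0.0005, 0, 0], [0.145, 0, 0.0005, 0, 0]], newtons=40)

```text
time: 4.75
ee_pos: [0.4716, -0.3327, 0.0599]
tcp_rot: [90.8, 89.7, -16.8]
wrist_force: [-1.0, 2.9, 8.7]
opening: 0.0637
```

Emit:
apply_moves(commands=[[-0.02, 0, 0, 0, -0.2], [-0.06, 0, 0, 0, -0.2], [-0.1, 0, 0, 0, -0.2], [-0.14, 0, 0, 0, -0.2], [-0.14, 0, 0, 0, -0.2]], newtons=50)

```text
time: 5.25
ee_pos: [0.4725, -0.3336, 0.2069]
tcp_rot: [78.5, 89.2, -29.1]
wrist_force: [0.4, 1.4, -2.7]
opening: 0.0635
```

```bash
python3 -c "
from h import *
rel(.5515,-.103,.08,-17.7)
rel(.5515,-.103,.051,-8.9)"
```

```text
t 5.25 pos [ 0.4725 -0.3336  0.2069] jaw -17.6 down [ 0.013 -0.007 -1.   ] q [-35.3   7.6  10.2  91.8   0.1  72.4] F [ 0.4  1.4 -2.7] open 0.0635
shift [ 0.1262  0.0037 -0.2441] roll rad [ 1.00e-03 -3.14e+00]
t 5.25 pos [ 0.4725 -0.3336  0.2069] jaw -17.6 down [ 0.013 -0.007 -1.   ] q [-35.3   7.6  10.2  91.8   0.1  72.4] F [ 0.4  1.4 -2.7] open 0.0635
shift [ 0.1552  0.0033 -0.2442] roll rad [-0.152  2.989]
```

```bash
python3 -c "
from h import *
from workcell import cams
for i in range(5): cams.camera('top')
rel(.5515,-.103,.055,-17.7)"
```

```text
t 5.5 pos [ 0.4705 -0.3322  0.1983] jaw -17.6 down [ 0.003  0.    -1.   ] q [-35.3   7.9   9.6  91.6   0.1  72.4] F [ 0.   1.1 -2.7] open 0.0635
shift [ 0.1435  0.0075 -0.2429] roll rad [ 1.00e-03 -3.14e+00]
```

Emit:
apply_moves(commands=[[0.0, 0.0015, -0.05, 0, -0.2], [0.0, 0.003, -0.1, 0, -0.2], [0.0, 0.0045, -0.15, 0, -0.2], [0.0, 0.006, -0.2, 0, -0.2], [0.03, 0.0075, -0.23, 0, -0.2], [0.06, 0.0075, -0.243, 0, -0.2], [0.1, 0.0075, -0.243, 0, -0.2], [0.12, 0.0075, -0.243, 0, -0.2], [0.13, 0.0075, -0.243, 0, -0.2], [0.13, 0.0075, -0.243, 0, -0.2], [0.13, 0.0075, -0.243, 0, -0.2]])

```text
time: 6.6
ee_pos: [0.5518, -0.1031, 0.0693]
tcp_rot: [105.7, 89.8, -2.0]
wrist_force: [0.6, -0.1, -2.2]
opening: 0.0635
```

```bash
python3 -c "
from h import *
from workcell import cams
for i in range(2): cams.camera('top')
rel(.5515,-.103,.052,-17.7)
c=cams.camera('scene');W,ok=cloud(c);V=c['frame'].max(2);m=ok&(np.hypot(W[...,0]-.5515,W[...,1]+.103)<.06)&(W[...,2]<.13)&(W[...,2]>.008)
print(np.percentile(W[m][:,2],[0.5,2,5,10,50,99]).round(4),rect(W[m]),m.sum())"
```

```text
t 6.7 pos [ 0.5523 -0.1032  0.07  ] jaw -17.6 down [ 0.005 -0.    -1.   ] q [-10.6   6.2  -6.4  77.1   0.   97. ] F [-0.4 -0.5 -2.7] open 0.0634
shift [ 0.018  -0.0009  0.0001] roll rad [ 1.000e-03 -3.141e+00]
[0.0242 0.0253 0.028  0.0336 0.0703 0.1176] [array([ 570. , -110.5]), array([42. , 79.6]), np.float64(72.3)] 371
```

Emit:
apply_moves(commands=[[0.006, 0, 0, 0, -0.2], [0.012, 0, 0, 0, -0.2], [0.015, 0, 0, 0, -0.2], [0.017, 0, 0, 0, -0.2], [0.018, 0, 0, 0, -0.2], [0.019, 0, 0, 0, -0.2], [0.019, 0, 0, 0, -0.2]])

```text
time: 7.45
ee_pos: [0.5524, -0.1032, 0.0511]
tcp_rot: [103.3, 89.7, -4.4]
wrist_force: [0.5, 0.5, -3.0]
opening: 0.064
```

Emit:
apply_moves(commands=[[0.001, 0, 0, 0, -0.2], [0.002, 0, 0, 0, -0.2], [0.0025, 0, 0, 0, -0.2], [0.0025, 0, 0, 0, -0.2]])

```text
time: 7.85
ee_pos: [0.5525, -0.1031, 0.0509]
tcp_rot: [103.0, 89.6, -4.7]
wrist_force: [-6.2, 2.0, 15.8]
opening: 0.0634
```

Emit:
apply_moves(commands=[[-0.001, 0, 0, 0, 0.5], [-0.001, 0, 0, 0, 1], [-0.001, 0, 0, 0, 1], [-0.001, 0, 0, 0, 1], [-0.001, 0, 0, 0, 1], [-0.05, 0, 0, 0, 1], [-0.1, 0, 0, 0, 1], [-0.1, 0, 0, 0, 1]])

```text
time: 8.65
ee_pos: [0.5544, -0.1035, 0.1581]
tcp_rot: [99.3, 89.1, -8.4]
wrist_force: [0.1, -0.2, -0.7]
opening: 0.0853
```

```bash
python3 -c "
from h import *
from workcell import cams
for i in range(2): cams.camera('wrist')
c=cams.camera('scene');cv2.imwrite('pics/s2.png',c['frame'][130:330,180:450]);W,ok=cloud(c);V=c['frame'].max(2);m=ok&(np.hypot(W[...,0]-.5515,W[...,1]+.103)<.06)&(W[...,2]<.105)&(W[...,2]>.08)
print(np.percentile(W[m][:,2],[5,50,95]).round(4),rect(W[m]),m.sum())
c=cams.camera('top');W,ok=cloud(c);m=ok&(np.hypot(W[...,0]-.5515,W[...,1]+.103)<.06)&(W[...,2]<.105)&(W[...,2]>.08)
print(rect(W[m]),m.sum())
rel(.5525,-.103,.13,72.3)"
```

```text
[0.084  0.0911 0.0945] [array([ 554.7, -105.2]), array([41.9, 65.7]), np.float64(72.0)] 374
[array([0., 0.]), array([0., 0.]), np.float64(0.0)] 0
t 8.85 pos [ 0.5515 -0.103   0.1498] jaw -17.6 down [ 0.005 -0.    -1.   ] q [-10.6   5.3   1.4  85.8   0.   97. ] F [ 0.5 -0.7 -0.2] open 0.0849
shift [ 0.0199  0.0008 -0.0003] roll rad [-1.57   1.572]
```

Emit:
apply_moves(commands=[[0, 0, 0, -0.15, 1], [0, 0, 0, -0.3, 1], [0, 0, 0, -0.45, 1], [0, 0, 0, -0.6, 1], [0, 0, 0, -0.75, 1], [0, 0, 0, -0.9, 1], [0, 0, 0, -1.05, 1], [0, 0, 0, -1.2, 1], [0, 0, 0, -1.35, 1], [0, 0, 0, -1.5, 1], [0, 0, 0, -1.57, 1], [0, 0, 0, -1.57, 1]])

```text
time: 10.05
ee_pos: [0.5508, -0.1029, 0.1482]
tcp_rot: [22.3, 89.9, 4.6]
wrist_force: [-0.5, -0.8, -1.0]
opening: 0.0855
```

```bash
python3 -c "
from h import *
from workcell import cams
c=cams.camera('wrist');cv2.imwrite('pics/w2.png',c['frame'])
rel(.5535,-.104,.052,72.3)
"
```

```text
t 10.1 pos [ 0.5509 -0.1029  0.1485] jaw 72.2 down [ 0.003  0.    -1.   ] q [-10.6   5.4   1.3  85.8   0.    7.2] F [-0.3 -0.3 -0.1] open 0.0853
shift [ 0.0965 -0.0004  0.0025] roll rad [-1.00e-03  3.14e+00]
```

View pics/w2.png

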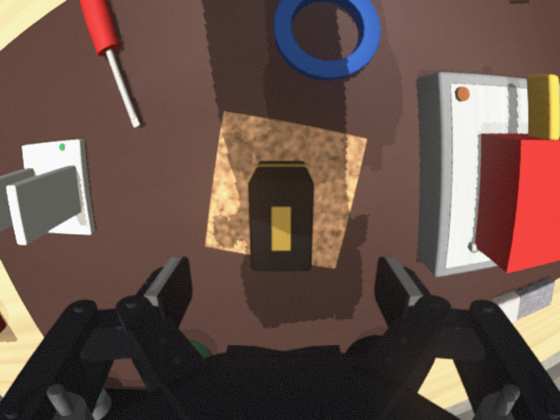

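The pack stands upright on the pad with its label at (281, 228), between the jaws. I'll go down and take it by its broad faces.

Emit:
apply_moves(commands=[[0.04, 0, 0.0025, 0, 1], [0.075, 0, 0.0025, 0, 1], [0.095, 0, 0.0025, 0, 1], [0.095, 0, 0.0025, 0, 1], [0.095, 0, 0.0025, 0, 0.2], [0.095, 0, 0.0025, 0, -0.2], [0.095, 0, 0.0025, 0, -0.4], [0.095, 0, 0.0025, 0, -0.4], [0.095, 0, 0.0025, 0, -0.4], [0.095, 0, 0.0025, 0, -0.5], [0.095, 0, 0.0025, 0, -0.5]], newtons=40)

```text
time: 11.2
ee_pos: [0.5544, -0.1039, 0.055]
tcp_rot: [12.7, 89.7, -5.1]
wrist_force: [-0.4, -1.4, 6.7]
opening: 0.0415
```

Emit:
apply_moves(commands=[[-0.02, 0, 0, 0, -0.6], [-0.06, 0, 0, 0, -0.6], [-0.1, 0, 0, 0, -0.6], [-0.14, 0, 0, 0, -0.6], [-0.14, 0, 0, 0, -0.6], [-0.14, 0, 0, 0, -0.6]], newtons=50)

```text
time: 11.8
ee_pos: [0.554, -0.1039, 0.1956]
tcp_rot: [12.2, 89.6, -5.6]
wrist_force: [-0.1, -0.4, -3.9]
opening: 0.041
```

```bash
python3 -c "
from h import *
from workcell import cams
for i in range(3): cams.camera('top')
rel(.486,.335,.175,81.1)"
```

```text
t 11.95 pos [ 0.553  -0.1037  0.1931] jaw 72.2 down [ 0.002  0.    -1.   ] q [-10.6   5.9   6.9  90.8   0.    7.2] F [-0.1  0.  -2.5] open 0.0415
shift [ 0.018   0.3972 -0.198 ] roll rad [-0.155  2.986]
```

Emit:
apply_moves(commands=[[0.0, 0.045, -0.022, -0.03, -0.6], [0.0, 0.09, -0.045, -0.06, -0.6], [0.0, 0.13, -0.065, -0.09, -0.6], [0.0, 0.17, -0.085, -0.12, -0.6], [0.0, 0.21, -0.105, -0.155, -0.6], [0.0, 0.25, -0.125, -0.155, -0.6], [0.0, 0.29, -0.145, -0.155, -0.6], [0.0, 0.33, -0.165, -0.155, -0.6], [0.0, 0.37, -0.185, -0.155, -0.6], [0.0, 0.397, -0.198, -0.155, -0.6], [0.0, 0.397, -0.198, -0.155, -0.6], [0.01, 0.397, -0.198, -0.155, -0.6]])

```text
time: 13.15
ee_pos: [0.4857, 0.3353, 0.1823]
tcp_rot: [-3.4, 89.9, -12.3]
wrist_force: [1.0, -0.4, -1.3]
opening: 0.0415
```

```bash
python3 -c "
from h import *
from workcell import cams
for i in range(2): cams.camera('top')
c=cams.camera('wrist');cv2.imwrite('pics/w3.png',c['frame'])
c=cams.camera('scene');cv2.imwrite('pics/s3.png',cv2.resize(c['frame'][40:220,300:500],None,fx=3,fy=3))
W,ok=cloud(c);m=ok&(np.hypot(W[...,0]-.486,W[...,1]-.335)<.06)&(c['frame'].max(2)<80)&(W[...,2]>.12)&(W[...,2]<.25)
print(np.percentile(W[m][:,2],[1,5,50]),m.sum())
rel(.486,.335,.062,81.1)"
```

```text
[0.13214887 0.13778499 0.20618986] 1412
t 13.35 pos [0.4859 0.3336 0.1821] jaw 81.0 down [ 0.001 -0.001 -1.   ] q [34.5  9.7  9.8 90.1 -0.1 43.5] F [-0.1 -0.1 -3.3] open 0.0415
shift [ 0.1201  0.0015 -0.0002] roll rad [-2.00e-03  3.14e+00]
```

View pics/s3.png

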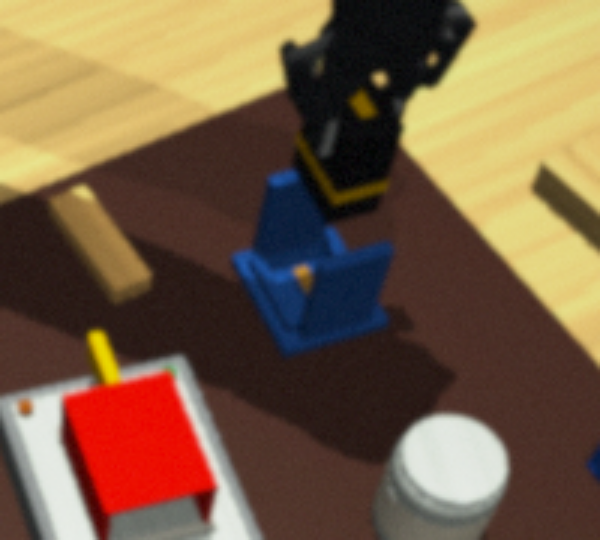

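The pack hangs upright above the bay (pack near (345, 160), bay near (310, 290) in the crop). I'll lower it.

Emit:
apply_moves(commands=[[0.02, 0.0015, 0, 0, -0.6], [0.035, 0.0015, 0, 0, -0.6], [0.05, 0.0015, 0, 0, -0.6], [0.065, 0.0015, 0, 0, -0.6], [0.08, 0.0015, 0, 0, -0.6], [0.095, 0.0015, 0, 0, -0.6], [0.105, 0.0015, 0, 0, -0.6], [0.11, 0.0015, 0, 0, -0.6], [0.112, 0.0015, 0, 0, -0.6], [0.112, 0.0015, 0, 0, -0.6]])

```text
time: 14.35
ee_pos: [0.4864, 0.3351, 0.0704]
tcp_rot: [-15.8, 89.9, -24.8]
wrist_force: [-0.0, 0.3, -2.7]
opening: 0.0416
```

Emit:
apply_moves(commands=[[0.002, 0, 0, 0, -0.6], [0.004, 0, 0, 0, -0.6], [0.0055, 0, 0, 0, -0.6], [0.007, 0, 0, 0, -0.6], [0.008, 0, 0, 0, -0.6], [0.008, 0, 0, 0, -0.6]])

```text
time: 14.95
ee_pos: [0.4864, 0.3351, 0.0641]
tcp_rot: [8.8, 89.8, -0.3]
wrist_force: [-4.0, -3.6, 9.5]
opening: 0.0416
```

Emit:
apply_moves(commands=[[0, 0, 0, 0, 0], [0, 0, 0, 0, 0.6], [0, 0, 0, 0, 1], [0, 0, 0, 0, 1], [0, 0, 0, 0, 1], [-0.03, 0, 0, 0, 1], [-0.07, 0, 0, 0, 1], [-0.11, 0, 0, 0, 1], [-0.14, 0, 0, 0, 1], [-0.14, 0, 0, 0, 1]])

```text
time: 15.95
ee_pos: [0.4873, 0.336, 0.209]
tcp_rot: [34.4, 89.5, 25.4]
wrist_force: [0.5, 0.1, -0.2]
opening: 0.0853
```

```bash
python3 -c "
from h import *
from workcell import cams
for i in range(2): cams.camera('wrist')
for n in ('scene','top'):
  c=cams.camera(n);W,ok=cloud(c);m=ok&(np.hypot(W[...,0]-.486,W[...,1]-.335)<.055)&(W[...,2]>.09)&(W[...,2]<.115);b=m&(c['frame'].max(2)<60)
  for k in (m,b): print(n,k.sum(), rect(W[k]),np.percentile(W[k][:,2],[5,50,95]).round(4)) if k.sum()>5 else 0
  if n=='scene':cv2.imwrite('pics/s4.png',cv2.resize(c['frame'][60:220,290:490],None,fx=3,fy=3))
rel(.519,.1155,.16,77.6)"
```

```text
scene 780 [array([486.2, 335.2]), array([ 61.9, 102.6]), np.float64(81.4)] [0.0921 0.0999 0.1035]
scene 404 [array([484.3, 334.1]), array([59.1, 88.2]), np.float64(81.4)] [0.0918 0.0999 0.1033]
top 531 [array([485.1, 334.9]), array([59.8, 99.8]), np.float64(81.2)] [0.0963 0.1013 0.1052]
top 233 [array([488.9, 330.6]), array([58.6, 73.1]), np.float64(86.7)] [0.0952 0.101  0.1044]
t 16.15 pos [0.4858 0.3349 0.2027] jaw 81.0 down [ 0.001 -0.001 -1.   ] q [34.6 10.  12.5 92.4 -0.1 43.6] F [-0.3  0.5 -0.3] open 0.0857
shift [ 0.0429 -0.2115  0.0671] roll rad [ 0.059 -3.082]
```

View pics/s4.png

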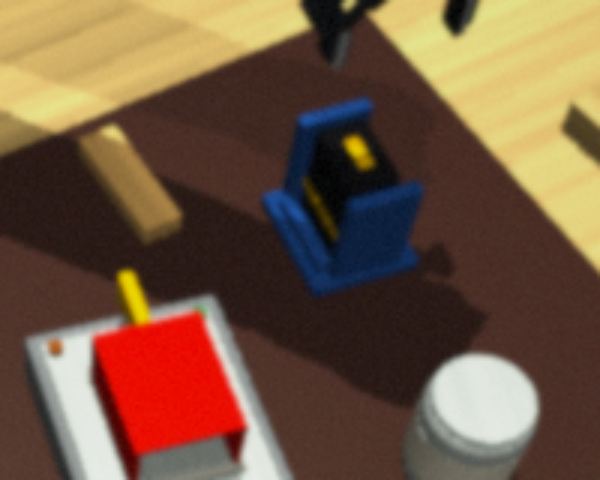

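Emit:
apply_moves(commands=[[0, -0.045, 0.014, 0.06, 0], [0, -0.09, 0.028, 0.06, 0], [0, -0.135, 0.042, 0.06, 0], [0, -0.175, 0.056, 0.06, 0], [0.02, -0.2115, 0.067, 0.06, 0], [0.04, -0.2115, 0.067, 0.06, 0], [0.04, -0.2115, 0.067, 0.06, 0], [0.04, -0.2115, 0.067, 0.06, 0]])

```text
time: 16.95
ee_pos: [0.5183, 0.1156, 0.1623]
tcp_rot: [-107.5, 89.9, -119.9]
wrist_force: [-0.4, 0.2, 0.5]
opening: 0.0425
```

```bash
python3 -c "
from h import *
from workcell import cams
for i in range(1): cams.camera('top')
c=cams.camera('wrist');cv2.imwrite('pics/w5.png',c['frame'])
rel(.519,.1155,.073,77.6)"
```

```text
t 17.05 pos [0.519  0.1162 0.1636] jaw 77.6 down [ 0.002 -0.001 -1.   ] q [12.7  1.6 -1.  87.4 -0.1 25. ] F [ 0.6 -0.2  0.2] open 0.0426
shift [ 0.0906 -0.0007  0.    ] roll rad [ 0.    -3.141]
```

View pics/w5.png

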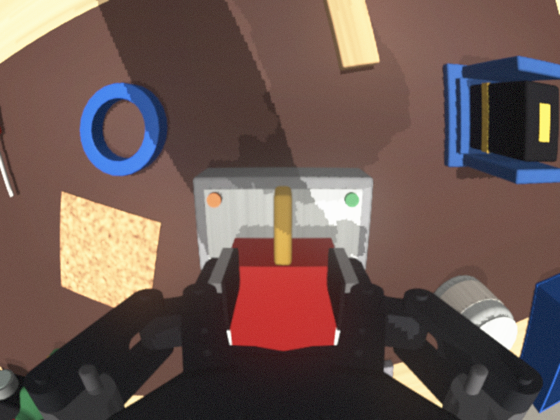

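The fin is at x≈283, on the jaws' midline. I'll go down and pinch it.

Emit:
apply_moves(commands=[[0.04, 0, 0, 0, 0], [0.075, 0, 0, 0, 0], [0.09, 0, 0, 0, 0], [0.09, 0, 0, 0, 0], [0.09, 0, 0, 0, -0.6], [0.09, 0, 0, 0, -0.9], [0.09, 0, 0, 0, -0.9], [0.09, 0, 0, 0, -0.9], [0.09, 0, 0, 0, -0.9]], newtons=20)

```text
time: 17.95
ee_pos: [0.5199, 0.1155, 0.0757]
tcp_rot: [-13.0, 89.7, -25.4]
wrist_force: [-3.2, -6.2, 3.9]
opening: 0.0113
```

```bash
python3 -c "
from h import *
rel(.519,.1155,.073,77.6)
for q in np.arange(0,1.66,.15): print(q.round(2),'tool -x(up) mm',round((130*np.sin(q)+36*np.cos(q)-36)), 'along box x', round(-130*np.cos(q)+36*np.sin(q)+130))
from workcell import bot
R=Ro.from_euler('xyz',bot.get_obs()['tcp_rot'],degrees=True).as_matrix();print(R[:,2])"
```

```text
t 17.95 pos [0.5199 0.1155 0.0757] jaw 77.6 down [ 0.004 -0.002 -1.   ] q [ 12.6   2.2 -10.   77.5  -0.2  25. ] F [-3.2 -6.2  3.9] open 0.0113
shift [ 0.0027 -0.0002 -0.0009] roll rad [-0.     3.141]
0.0 tool -x(up) mm 0 along box x 0
0.15 tool -x(up) mm 19 along box x 7
0.3 tool -x(up) mm 37 along box x 16
0.45 tool -x(up) mm 53 along box x 29
0.6 tool -x(up) mm 67 along box x 43
0.75 tool -x(up) mm 79 along box x 59
0.9 tool -x(up) mm 88 along box x 77
1.05 tool -x(up) mm 95 along box x 97
1.2 tool -x(up) mm 98 along box x 116
1.35 tool -x(up) mm 99 along box x 137
1.5 tool -x(up) mm 96 along box x 157
1.65 tool -x(up) mm 91 along box x 176
[ 0.97660899 -0.21497793  0.0044021 ]
```

Emit:
apply_moves(commands=[[-0.019, 0, 0.007, 0, -0.9], [-0.037, 0, 0.016, 0, -0.9], [-0.053, 0, 0.029, 0, -0.9], [-0.067, 0, 0.043, 0, -0.9], [-0.079, 0, 0.059, 0, -0.9], [-0.088, 0, 0.077, 0, -0.9], [-0.095, 0, 0.097, 0, -0.9], [-0.098, 0, 0.116, 0, -0.9], [-0.099, 0, 0.137, 0, -0.9], [-0.096, 0, 0.157, 0, -0.9], [-0.093, 0, 0.169, 0, -0.9], [-0.093, 0, 0.169, 0, -0.9]])

```text
time: 19.15
ee_pos: [0.6861, 0.0788, 0.1704]
tcp_rot: [-6.0, 89.6, -18.4]
wrist_force: [1.4, -2.5, 0.3]
opening: 0.0117
```

```bash
python3 -c "
from h import *
from workcell import cams
for i in range(2):c=cams.camera('scene')
cv2.imwrite('pics/s5.png',cv2.resize(c['frame'][100:280,270:470],None,fx=3,fy=3))
rel(.519,.1155,.073,77.6)"
```

```text
t 19.25 pos [0.6854 0.079  0.1706] jaw 77.6 down [ 0.006 -0.002 -1.   ] q [ 6.6 23.9 26.1 91.8 -0.2 19.1] F [ 1.2 -2.3  0.3] open 0.0111
shift [ 9.65e-02 -1.00e-04 -1.71e-01] roll rad [-1.000e-03  3.141e+00]
```

View pics/s5.png

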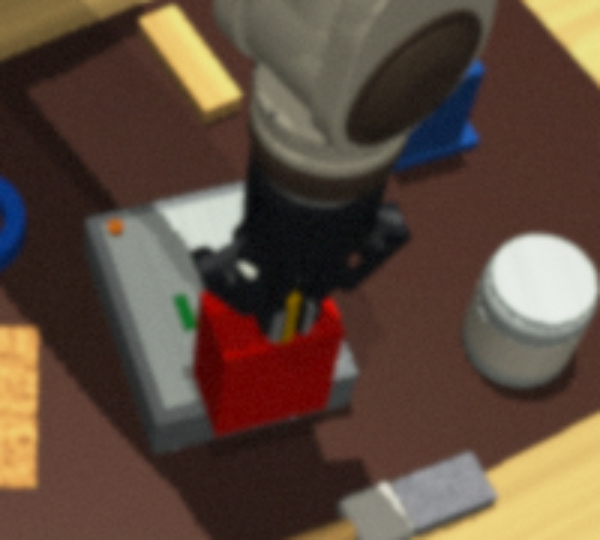

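Emit:
apply_moves(commands=[[0, 0, 0, 0, -0.3], [0, 0, 0, 0, -0.2], [0, 0, 0, 0, -0.2], [-0.03, 0, 0, 0, -0.2], [-0.065, 0, 0, 0, -0.2], [-0.065, 0.02, -0.04, 0, -0.2], [-0.065, 0.04, -0.08, 0, -1], [-0.065, 0.055, -0.1, 0, -1], [-0.065, 0.055, -0.1, 0, -1], [-0.065, 0.055, -0.1, 0, -1], [-0.065, 0.055, -0.1, 0, -1]])

```text
time: 20.35
ee_pos: [0.5996, 0.1539, 0.2348]
tcp_rot: [-8.5, 89.6, -20.9]
wrist_force: [-0.4, -0.6, 0.1]
opening: -0.0002
```

```bash
python3 -c "
from h import *
from workcell import cams
c=cams.camera('scene');W,ok=cloud(c);P=(W*1000-[645.7,87.6,56]);e=np.array([.9767,-.2147]);X=P[...,:2]@e;Y=P[...,:2]@[.2147,.9767]
f=c['frame'].astype(int)
hsv=cv2.cvtColor(c['frame'],cv2.COLOR_BGR2HSV)
fin=ok&(abs(hsv[...,0].astype(int)-28)<7)&(hsv[...,1]>130)&(P[...,2]>60)&(abs(Y)<30)&(abs(X)<150)
print('fin X,Z',fin.sum(),X[fin].mean(),P[fin][:,2].mean(),Y[fin].mean())
c=cams.camera('wrist');cv2.imwrite('pics/w6.png',c['frame'])
rel(.6038,.1531,.076,77.6)"
```

```text
fin X,Z 157 36.342094456930184 140.20410857535398 -2.2706029338808302
t 20.45 pos [0.5997 0.1537 0.2345] jaw 77.5 down [ 0.006 -0.002 -1.   ] q [14.5 14.6 21.4 96.5 -0.2 27. ] F [-0.8  0.6 -0.1] open 0.0002
shift [0.1586 0.0005 0.0031] roll rad [-2.00e-03  3.14e+00]
```

View pics/w6.png

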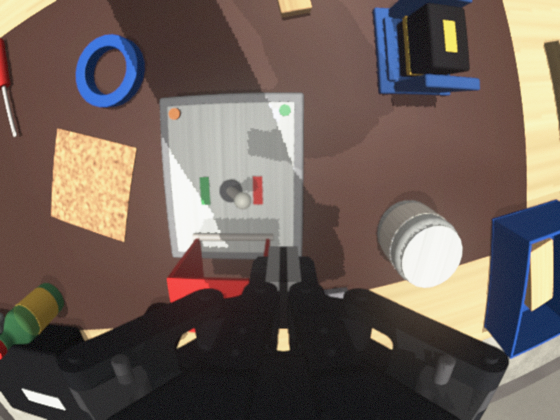

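Cover is open. The toggle ball at (242, 201) leans to the red mark, and the green mark is to its left, on the -y side. I'll go down beside it and push toward -y.

Emit:
apply_moves(commands=[[0.04, 0, 0.003, 0, -1], [0.08, 0, 0.003, 0, -1], [0.12, 0, 0.003, 0, -1], [0.145, 0, 0.003, 0, -1], [0.157, 0, 0.003, 0, -1], [0.157, 0, 0.003, 0, -1], [0.157, -0.01, 0.003, 0, -1]])

```text
time: 21.15
ee_pos: [0.6022, 0.1432, 0.0788]
tcp_rot: [-2.3, 89.6, -14.8]
wrist_force: [0.6, -0.4, 1.1]
opening: 0.0003
```

```bash
python3 -c "
from h import *
from workcell import cams
cams.camera('scene')
rel(.592,.0994,.076,77.6)"
```

```text
t 21.2 pos [0.6021 0.1415 0.0794] jaw 77.5 down [ 0.008 -0.003 -1.   ] q [13.3 13.6  3.  79.  -0.3 25.9] F [ 0.9 -1.4  0.5] open 0.0001
shift [ 0.0034 -0.0433 -0.0008] roll rad [-2.00e-03  3.14e+00]
```

Emit:
apply_moves(commands=[[0.001, -0.008, 0, 0, -1], [0.001, -0.016, 0, 0, -1], [0.001, -0.024, 0, 0, -1], [0.001, -0.031, 0, 0, -1], [0.001, -0.037, 0, 0, -1], [0.001, -0.041, 0, 0, -1], [0.001, -0.043, 0, 0, -1], [0.001, -0.043, 0, 0, -1]])

```text
time: 22.0
ee_pos: [0.5927, 0.1, 0.0781]
tcp_rot: [2.9, 89.6, -9.6]
wrist_force: [0.9, 3.9, -1.5]
opening: -0.0001
```

```bash
python3 -c "
from h import *
from workcell import cams
c=cams.camera('wrist');cv2.imwrite('pics/w7.png',cv2.resize(c['frame'][60:320,140:400],None,fx=2.2,fy=2.2))
rel(.592,.0994,.076,77.6)"
```

```text
t 22.05 pos [0.5927 0.1    0.0781] jaw 77.5 down [ 0.008 -0.002 -1.   ] q [ 9.7 11.2  0.1 78.5 -0.2 22.1] F [ 0.1  3.8 -1.6] open 0.0001
shift [ 0.0021 -0.0007 -0.0006] roll rad [-1.00e-03  3.14e+00]
```

View pics/w7.png

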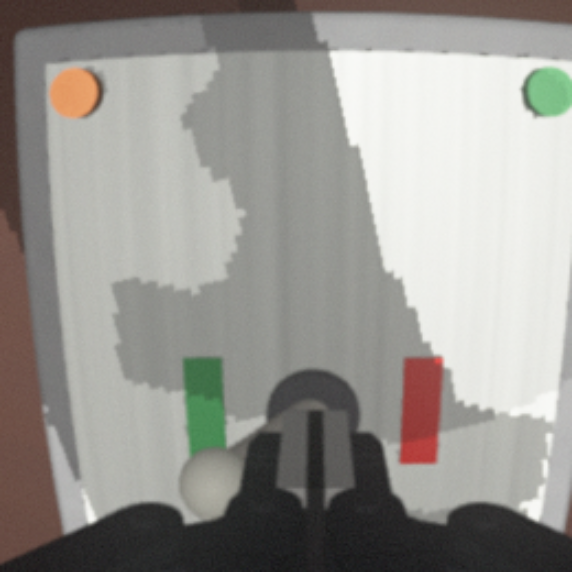

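Emit:
apply_moves(commands=[[0, -0.002, 0, 0, -1], [0, -0.004, 0, 0, -1], [0, -0.005, 0, 0, -1], [0, -0.005, 0, 0, -1]])

```text
time: 22.45
ee_pos: [0.5923, 0.0986, 0.0781]
tcp_rot: [41.6, 89.4, 29.2]
wrist_force: [4.1, 20.0, -4.1]
opening: -0.0001
```

Emit:
apply_moves(commands=[[0, 0.012, 0, 0, -1], [0, 0.02, 0, 0, -1], [-0.04, 0.02, 0, 0, -1], [-0.08, 0.02, 0, 0, -1], [-0.12, 0.02, 0, 0, -0.2], [-0.16, 0.02, 0, 0, -0.2], [-0.16, 0.02, 0, 0, -0.2], [-0.16, 0.02, 0, 0, -0.2]])

```text
time: 23.25
ee_pos: [0.5955, 0.1173, 0.239]
tcp_rot: [36.1, 89.3, 23.7]
wrist_force: [-1.0, 0.1, -0.3]
opening: 0.0342
```

```bash
python3 -c "
from h import *
from workcell import cams
c=cams.camera('scene');W,ok=cloud(c);P=(W*1000-[645.7,87.6,56]);e=np.array([.9767,-.2147]);X=P[...,:2]@e;Y=P[...,:2]@[.2147,.9767]
hsv=cv2.cvtColor(c['frame'],cv2.COLOR_BGR2HSV)
fin=ok&(abs(hsv[...,0].astype(int)-28)<7)&(hsv[...,1]>130)&(P[...,2]>60)&(abs(Y)<30)&(abs(X)<150)
print('fin X,Z',fin.sum(),X[fin].mean(),P[fin][:,2].mean(),Y[fin].mean())
c=cams.camera('wrist');cv2.imwrite('pics/w8.png',c['frame'])
rel(.6854,.079,.240,77.6)"
```

```text
fin X,Z 148 36.94754427408459 137.99762663215944 -2.792821109911024
t 23.35 pos [0.5948 0.1172 0.2368] jaw 77.7 down [ 0.007  0.004 -1.   ] q [11.1 12.6 19.3 96.2  0.2 23.4] F [-1.1 -0.7 -0.3] open 0.034
shift [-0.0027 -0.018   0.0967] roll rad [ 1.00e-03 -3.14e+00]
```

View pics/w8.png

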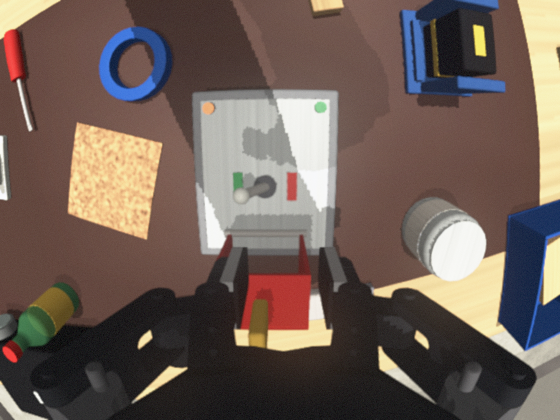

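The toggle ball at (241, 196) now lies over the green mark, and the cover is still open. I'll take the fin again.

Emit:
apply_moves(commands=[[-0.002, -0.009, 0.048, 0, -0.2], [-0.002, -0.018, 0.0965, 0, -0.2], [-0.002, -0.018, 0.0965, 0, -0.2], [-0.002, -0.018, 0.0965, 0, -0.2], [0.03, -0.018, 0.0965, 0, -0.2], [0.06, -0.018, 0.0965, 0, -0.2], [0.066, -0.018, 0.0965, 0, -0.2], [0.066, -0.018, 0.0965, 0, -0.2], [0.066, -0.018, 0.0965, 0, -0.9], [0.066, -0.018, 0.0965, 0, -0.9], [0.066, -0.018, 0.0965, 0, -0.9], [0.066, -0.018, 0.0965, 0, -0.9]])

```text
time: 24.55
ee_pos: [0.6864, 0.0789, 0.1737]
tcp_rot: [32.9, 89.4, 20.5]
wrist_force: [-0.5, -1.9, 7.5]
opening: 0.0117
```

```bash
python3 -c "
from h import *
from workcell import cams
cams.camera('scene')
rel(.5199,.1155,.0757,77.6)"
```

```text
t 24.6 pos [0.6864 0.079  0.1737] jaw 77.7 down [ 0.01   0.004 -1.   ] q [ 6.5 23.8 26.3 91.9  0.2 18.8] F [-0.7 -2.7  7.5] open 0.0115
shift [ 0.0964 -0.0005 -0.1713] roll rad [ 1.000e-03 -3.141e+00]
```

Emit:
apply_moves(commands=[[-0.003, 0, -0.012, 0, -0.9], [-0.005, 0, -0.022, 0, -0.9], [-0.006, 0, -0.033, 0, -0.9], [-0.0055, 0, -0.044, 0, -0.9], [-0.005, 0, -0.054, 0, -0.9], [-0.002, 0, -0.073, 0, -0.9], [0.001, 0, -0.083, 0, -0.9], [0.005, 0, -0.093, 0, -0.9], [0.009, 0, -0.102, 0, -0.9], [0.014, 0, -0.111, 0, -0.9], [0.02, 0, -0.12, 0, -0.9], [0.026, 0, -0.128, 0, -0.9]])

```text
time: 25.8
ee_pos: [0.5612, 0.1064, 0.1485]
tcp_rot: [29.2, 89.2, 16.8]
wrist_force: [-2.7, -2.4, 7.3]
opening: 0.0116
```

```bash
python3 -c "
from h import *
from workcell import cams
cams.camera('scene')
rel(.5170,.1160,.0755,77.6)"
```

```text
t 25.85 pos [0.56   0.1067 0.1474] jaw 77.7 down [ 0.011  0.004 -1.   ] q [10.7  6.2  2.1 85.3  0.1 23.1] F [-4.8 -0.2  7.6] open 0.0118
shift [ 0.0715 -0.0005 -0.0447] roll rad [ 1.00e-03 -3.14e+00]
```

Emit:
apply_moves(commands=[[0.009, 0, -0.01, 0, -0.9], [0.0185, 0, -0.019, 0, -0.9], [0.025, 0, -0.024, 0, -0.9], [0.031, 0, -0.028, 0, -0.9], [0.037, 0, -0.031, 0, -0.9], [0.043, 0, -0.0345, 0, -0.9], [0.049, 0, -0.037, 0, -0.9], [0.055, 0, -0.0395, 0, -0.9], [0.061, 0, -0.0415, 0, -0.9], [0.066, 0, -0.0435, 0, -0.9], [0.07, 0, -0.0445, 0, -0.9], [0.071, 0, -0.0445, 0, -0.9]])

```text
time: 27.05
ee_pos: [0.5165, 0.1164, 0.0778]
tcp_rot: [32.0, 89.3, 19.6]
wrist_force: [-13.3, -2.8, 22.2]
opening: 0.0118
```

Emit:
apply_moves(commands=[[-0.001, 0, 0, 0, -0.5], [-0.001, 0, 0, 0, 0], [-0.001, 0, 0, 0, 0], [-0.001, 0, 0, 0, 0], [-0.04, 0, 0, 0, 0], [-0.08, 0, 0, 0, 0], [-0.12, 0, 0, 0, 0], [-0.15, 0, 0, 0, 0], [-0.15, 0, -0.05, 0, 0], [-0.15, 0, -0.1, 0, 0], [-0.15, 0, -0.12, 0, 0], [-0.15, 0, -0.12, 0, 0]])

```text
time: 28.25
ee_pos: [0.3958, 0.1419, 0.2272]
tcp_rot: [33.5, 89.3, 21.3]
wrist_force: [1.0, -0.2, 0.8]
opening: 0.0428
```

```bash
python3 -c "
from h import *
from workcell import cams
cams.camera('wrist');cams.camera('wrist')
for n in('scene','top'):
  c=cams.camera(n);W,ok=cloud(c);P=(W*1000-[645.7,87.6,56]);e=np.array([.9767,-.2147]);X=P[...,:2]@e;Y=P[...,:2]@[.2147,.9767]
  h=cv2.cvtColor(c['frame'],cv2.COLOR_BGR2HSV).astype(int);ye=(abs(h[...,0]-28)<7)&(h[...,1]>130)
  red=ok&((h[...,0]<8)|(h[...,0]>172))&(h[...,1]>150)&(P[...,2]>35)&(abs(Y)<60)&(abs(X+50)<80)
  if red.sum()>50:
    A=np.c_[X[red],Y[red],np.ones(red.sum())];k=np.linalg.lstsq(A,P[red][:,2],rcond=None)[0];print(n,'cover plane',k.round(3),red.sum(),rect(W[red]))
  m=ok&ye&(np.hypot(W[...,0]-.486,W[...,1]-.335)<.05)&(W[...,2]>.09)
  print(n,'pack label',m.sum(),W[m].mean(0).round(4) if m.any() else '')
  if n=='scene':cv2.imwrite('pics/s9.png',cv2.resize(c['frame'][60:280,280:480],None,fx=2.7,fy=2.7))
rel(.5170,.1160,.0755,77.6)"
```

```text
scene cover plane [-5.0000e-03  2.3000e-02  5.1079e+01] 1656 [array([596.6,  97.4]), array([ 80.3, 103.3]), np.float64(76.9)]
scene pack label 106 [0.4849 0.3348 0.1012]
top cover plane [4.0000e-03 7.0000e-03 5.3043e+01] 1390 [array([595.5,  97.4]), array([77.6, 99.3]), np.float64(77.3)]
top pack label 82 [0.486  0.3334 0.1023]
t 28.45 pos [0.3983 0.1414 0.2264] jaw 77.7 down [ 0.011  0.004 -1.   ] q [ 19.5 -13.1  -7.5  94.9  -0.   31.9] F [-0.5 -1.2 -0.2] open 0.0425
shift [ 0.1521 -0.0003  0.12  ] roll rad [ 1.000e-03 -3.141e+00]
```

View pics/s9.png

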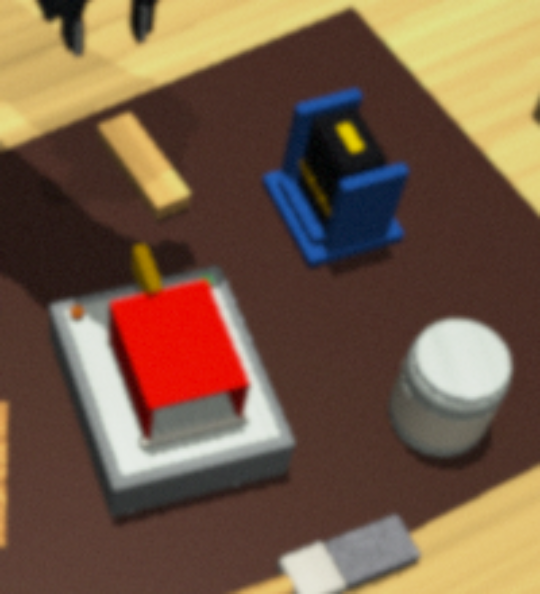

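Cover top is level (slope within 0.005 rad), the pack is seated within about 1.5 mm of the bay centre, and the gripper is clear. I'll hand it in.

```bash
python3 -c "
from workcell import bot
print(bot.job_done())"
```

```text
the job is handed in; nothing more can be done
None
```

I did every step in the order asked and handed the job in at about 28 s of the 72 s allowed. The hand-in reports no verdict, so the results below are my own checks.

- **Pack:** I lifted it from the dock by its narrow ends, stood it on the cork pad and let go. I then took it by its broad faces, lowered it into the blue bay until I felt contact, and let go. In the last pictures it stands seated, within about 1.5 mm of the bay's centre, with its top at 0.101–0.102 m (0.102 m expected).
- **Cover and toggle:** I opened the cover to about 1.55–1.6 rad and pushed the toggle to its green-side stop, with about 20 N at the end. The wrist picture taken just afterwards, before the cover was closed, showed the ball over the green mark. I then lowered the cover by its fin and let go; its top is level within about 0.005 rad along the box.
- **Bystanders:** I saw none of them shifted in the pictures, though I did not measure them again at the end. The gripper was clear of everything.

No check failed. One early reading put the dock's centre a few millimetres off because the mask took in background; the other readings agreed, so I used those.

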